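# Level the offering stand with its levelling foot

### The job

The small wooden offering stand must be level before the brimful water cups go on it, and its end with the knurled levelling foot sits too low. Lay the spirit level lengthwise on the stand, let go of it, and turn the foot's knob until the bubble rests centred between the two lines; then press the level straight down with a firm, steady push of about 10 N, so that all the feet bear as they will under the cups, and finish while still pressing, with the bubble still centred. Do not disturb the cups, bowl, lamp, tools and boxes standing about.

Things in the scene. Friction and masses are not known exactly. Their poses are not given: they have to be found in the camera images.
- level: Spirit level, aluminium box section with black end caps, 200 mm long (its x), 25 wide (y), 48 high (z), 0.25 to 0.35 kg, at first flat on the table. Origin: centre of its underside, z up. Its top is flat and solid. Take it from above across its width.
- vial (a point): Middle of the level's top face, 48 mm above its underside. Here a yellow-green vial fills the middle 76 mm of the top, with two black lines 21 mm apart and a pale bubble 14 mm long. The bare 58 mm aluminium shoulders on both sides of it (38 to 96 mm from here along the level's x) are the places to press; 20 N on one shoulder alone shifts the bubble 1 to 2 mm, less over both.
- bubble (a joint): Offset of the bubble's centre from the middle of the vial along the level's own x axis, in m (limit 0.025 either way). The bubble runs to the higher end, 1 mm per mrad of slope, and settles in about 1.5 s. 0 is centred; within 0.003 it is between the lines.
- deck_top (a point): Centre of the top face of the stand's wooden deck, 260 mm long (x here), 150 mm wide (y), its top 50 mm above the table when level (z: deck normal). The levelling foot is beyond its +x end. The stand is heavy and does not slide. At the start the +x end hangs low by 0.007 to 0.015 rad.
- deck: The same deck with its steel frame. Origin: on the table, midway between the two fixed feet on whose line the deck tilts, 105 mm from the deck's centre away from the levelling foot; x towards the levelling foot, z normal to the deck.
- knob_mid (a point): Middle of the levelling foot's round knurled aluminium knob, 40 mm across, 22 mm tall (70 to 92 mm above the table), 180 mm from the deck's centre beyond its +x end; does not rise as it turns. Below it only a 12 mm spindle, and an arm up to 33 mm. Clockwise from above raises the deck's end: 4.5 mrad (4.5 mm of bubble) per rad. Light friction, 0.08 N m; stays as left, under load too.
- cup_a: Bystander: small white porcelain cup, 56 mm across, 45 mm tall, origin at the centre of its foot.
- cup_b: Bystander: a second cup like cup_a.
- bowl: Bystander: white porcelain bowl, 110 mm across, 55 mm tall, origin at the centre of its foot.
- lamp_cup: Bystander: brass lamp cup, 58 mm across, 48 mm tall, origin at the centre of its foot.
- wrench: Bystander: steel wrench lying flat, 160 mm long along its x.
- tin: Bystander: round steel tin, 60 mm across, 50 mm tall, origin at the centre of its underside.
- pad_box: Bystander: small cardboard box, 80 x 55 x 35 mm, origin at the centre of its underside.
Not all that is in view belongs to the job. There is more than one size of the level; the one meant has the size given above.

How it is judged (in metres and radians):
On the way, in this order (a step that is already met when the one before it is completed fails the run):
1. the spirit level lies lengthwise on the stand, let go (x of level in the frame of deck_top between -0.05 and 0.05 m and y of level in the frame of deck_top between -0.045 and 0.045 m and z of level in the frame of deck_top between -0.004 and 0.004 m and angle between the x axis of level and the x axis of deck_top, either way round below 0.2 rad and contact force between the fingers and level below 0.1 N), for 0.3 s.
2. the foot has been turned until the bubble rests between the lines (x of level in the frame of deck_top between -0.05 and 0.05 m and y of level in the frame of deck_top between -0.045 and 0.045 m and z of level in the frame of deck_top between -0.004 and 0.004 m and angle between the x axis of level and the x axis of deck_top, either way round below 0.2 rad and value of joint bubble between -0.003 and 0.003 m and angle between deck_top's own z axis and vertical below 0.005 rad), for 0.5 s.
At the end, for the whole second after the job is handed in: Fingers still press the level onto the deck (over 3 N on the level; 7 to 35 N between level and deck, weight included). Level flat on deck, lengthwise within 0.2 rad, within 50 mm along and 45 mm across of its middle; bubble within 3 mm of centre; deck within 5 mrad of level (all of step 2 and contact force between the fingers and level above 3 N and contact force between level and deck between 7 and 35 N); the arm keeps its last pose, push and grip.
It fails at once if a bystander was disturbed (moved more than 25 mm) (distance of any of cup_a, cup_b, bowl, lamp_cup, wrench, tin, pad_box from where it was at the start of the episode above 0.025 m).
It also fails if it takes over 67 s, if anything falls off the work surface, if the arm or the gripper's body presses on something with over 40 N, if the wrist force passes 120 N, or if a joint passes its speed limit or range.

### The arm

A 6-joint arm with a two-finger parallel gripper is mounted at the origin on the work surface. World frame = base frame: x ahead of the robot, y to its left, z up, the work surface at z = 0. Lengths are in mm, angles in degrees, forces in N, time in s.
With the tool pointing down it reaches from about 300 to 850 mm from the base axis. Payload 4.2 kg.
Tool frame: the origin (TCP) lies midway between the tips of the shut fingers; the grasp point (between the pads) lies 19 mm behind it; z points along the fingers, y is the direction in which the jaws open and shut (so a half turn about z gives the same grasp; the last joint's range is limited). The gripper opens to 91 mm and grips with 3 to 60 N. Pads are 32 mm wide; open, the fingers measure 118 mm over their backs; the gripper's body (76 mm by 178 mm) begins 60 mm behind the grasp point.
Start: joints at [65.947, 18.312, 89.639, -0, 72.044, -1.146], TCP at [223.813, 529.67, 213.976] pointing down, gripper open.
Joint ranges: [-177.97, 177.97], [-48.28, 115.42], [12.27, 149.76], [-77.06, 257.06], [2.81, 150.46], [-146.56, 146.56]. Speed limits (degrees/s): [147.25, 147.25, 180, 180, 180, 180].

### API

Orientations are given as [roll, pitch, yaw] about the fixed x, y, z axes, in that order (R = Rz(yaw) Ry(pitch) Rx(roll)).
In Python, from workcell import env gives the robot as it stands.
- The arm moves only by the shell command python3 -m jog 'ROWS' [FORCE]. ROWS is JSON, a list of rows, each an object of numbers: "dx", "dy", "dz": the shift along the world's x, y, z in m; "wx", "wy", "wz": the turn, a rotation vector about the world's x, y, z in rad; "grip": the gripper's target within -1 to 1 (shut at 1, half-way at 0, fully open at -1). In form: [{"dx": .., "dy": .., "dz": .., "wx": .., "wy": .., "wz": .., "grip": ..}, ...]. A call has 1 to 10 rows; each row shifts and turns the commanded pose from where the row before left it; what a row does not reach is not made up. A row lasts 1/10 s, in which the tool goes at most 50 mm and 8.59 degrees, less where a joint would pass 70% of its speed; a pose out of reach is approached as far as the arm can. A call with a gripper value outside its range is refused whole. The fingers move at their own pace and stop on an object; FORCE is the grip in N (left out, the last holds). Time passes only in rows, so rows that do not move let the fingers close. It gives the time, the measured TCP pose, the force and the opening at its end, in the units of the state.
- env.state(): the state, without advancing time (a new reading comes with each control period).
- env.grab_frame(name): name is "scene" or "side" or "wrist"; returns the picture (480x640x3 uint8, red, green, blue); there is no depth.
- env.get_calibration(name): a dict with "fx", "fy", "cx", "cy" (pixels), "R" (3x3) and "t" (3): a world point X has camera coordinates R X + t. Camera axes: x right, y down, z forward; pixel columns grow to the right and rows downward; lengths in mm; the calibration is good to about 2 mm. A picture is of the moment at which its call begins: read the wrist's pose just before it. get_calibration takes no time and is no camera call; for the wrist camera it gives the pose at the moment of the call.
- env.job_done(): hands the job in, once; it reports no verdict.
The state is a dict: "time_s": time; "qpos": joint angles; "qvel": joint speeds; "effort": joint torques, N m; "ee_pos": TCP position; "ee_rot": TCP orientation; "force": force on the tool from outside, world axes, zero at the start; "torque": the same for the moment, N m; "gripper_width": finger opening in mm.
Only numpy, scipy, OpenCV 4.12 (cv2) and the standard library are available. Lean on these libraries where they do the work, as an engineer would, in place of code of your own. Each camera call takes 0.05 s, during which the arm holds its last target. There are 200 camera calls.

## Working session

There is one attempt and no reset: what is moved stays moved. The work goes in short steps, Python scripts to look and compute and a shell command to move; the robot and the scene stay as the last step left them, time stands still between calls to the robot, and variables do not carry over. Pictures are saved under pics/ and viewed, about 8 in all and at most 12, crops included, and the job is handed in when it is done.

```bash
ls; mkdir -p pics; cat > h.py <<'E'
import numpy as np, cv2
from workcell import env
def grab(name,fn=None):
    c=env.get_calibration(name); im=env.grab_frame(name)
    if fn: cv2.imwrite('pics/'+fn,im[:,:,::-1])
    return im,c
def ray(c,u,v):
    R=np.array(c['R']);t=np.array(c['t']).ravel()
    d=R.T@np.array([(u-c['cx'])/c['fx'],(v-c['cy'])/c['fy'],1]); return -R.T@t,d
def onz(c,u,v,z):
    o,d=ray(c,u,v); return o+d*(z-o[2])/d[2]
def proj(c,X):
    p=np.array(c['R'])@np.array(X)+np.array(c['t']).ravel(); return c['fx']*p[0]/p[2]+c['cx'],c['fy']*p[1]/p[2]+c['cy']
def tri(c1,p1,c2,p2):
    o1,d1=ray(c1,*p1);o2,d2=ray(c2,*p2)
    s=np.linalg.lstsq(np.array([d1,-d2]).T,o2-o1,rcond=None)[0]
    a=o1+s[0]*d1;b=o2+s[1]*d2; return (a+b)/2,np.linalg.norm(a-b)
E
python3 - <<'E'
from h import *
for n in ['scene','side','wrist']:
    im,c=grab(n,n+'0.png'); print(n,c)
s=env.state();print(s)
E
```

```text
pics
scene {'fx': 531.7203549422316, 'fy': 531.7203549422316, 'cx': 322.58962656447727, 'cy': 238.5266895478143, 'R': array([[ 5.24415649e-01,  8.51462062e-01, -7.64288759e-04],
       [ 5.60012229e-01, -3.45587516e-01, -7.52964523e-01],
       [-6.41384854e-01,  3.94438368e-01, -6.58060669e-01]]), 't': array([-257.44341861, -194.53852923, 1754.65305615])}
side {'fx': 542.9234470679711, 'fy': 542.9234470679711, 'cx': 311.9250039563521, 'cy': 238.15311857373393, 'R': array([[ 0.94851768, -0.31669889,  0.00400351],
       [-0.17471938, -0.53374649, -0.82739822],
       [ 0.26417296,  0.78410235, -0.56160142]]), 't': array([-447.21332839,  164.19849453, 1246.21994387])}
wrist {'fx': 424.2238126326044, 'fy': 424.2238126326044, 'cx': 323.4321302862075, 'cy': 241.92019374605013, 'R': array([[ 0.38902091,  0.92122634, -0.00218389],
       [ 0.8890856 , -0.37482547,  0.26274068],
       [ 0.24122506, -0.10415328, -0.96486401]]), 't': array([-572.70383297,  -29.68168373,  391.27041022])}
{'time_s': 0.15, 'qpos': array([ 6.59485944e+01,  1.83420127e+01,  8.96882668e+01, -4.79215181e-04,
        7.20450333e+01, -1.14614536e+00]), 'qvel': array([-0.11809031, -0.07983259, -0.11922254,  0.08745868, -0.0125168 ,
       -0.01845244]), 'effort': array([ 1.02656943e-04, -4.12774909e+01, -2.32155257e+01,  7.25995470e-02,
        4.34797467e-02, -1.13945930e-04]), 'ee_pos': array([223.64755283, 529.32058693, 213.33971838]), 'ee_rot': array([-1.79924693e+02, -1.05086576e-03,  1.57094887e+02]), 'force': array([-0.1066964 , -0.87890502, -0.24721815]), 'torque': array([-0.02753026, -0.00803463,  0.01502965]), 'gripper_width': 91.09773056838395}
```

View pics/scene0.png

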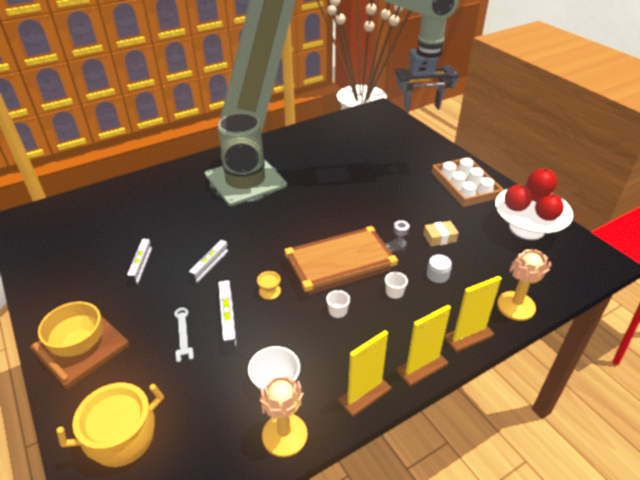

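View pics/side0.png

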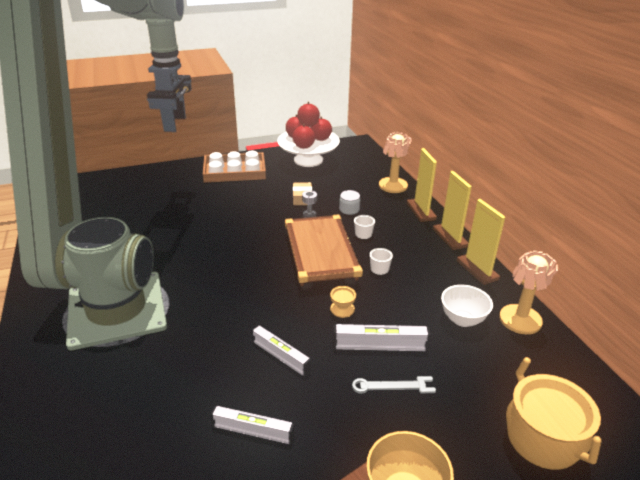

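Level candidates, scene / side pixels:
- A: (140,260) / (252,425)
- B: (209,260) / (280,349)
- C: (227,310) / (381,337)

C looks the longest. I'll measure the lengths and enlarge to confirm.

```bash
python3 - <<'E'
from h import *
S=cv2.imread('pics/scene0.png');D=cv2.imread('pics/side0.png')
from workcell import env
cs=env.get_calibration('scene');cd=env.get_calibration('side')
# vial (yellow-green) blobs
def vials(im):
    h=cv2.cvtColor(im,cv2.COLOR_BGR2HSV)
    m=cv2.inRange(h,(26,110,110),(45,255,255))
    n,l,st,ce=cv2.connectedComponentsWithStats(m)
    return [(tuple(ce[i].round(1)),st[i][4]) for i in range(1,n) if st[i][4]>8 ]
print('scene',vials(S));print('side',vials(D))
for nm,ps,pd in [('A',(140,260),(252,422)),('B',(209,259),(281,346)),('C',(227,305),(382,331))]:
    print(nm,tri(cs,ps,cd,pd))
# level lengths from side on z=48/40 plane
for nm,a,b in [('A',(216,414),(290,429)),('B',(256,333),(307,361)),('C',(337,330),(426,331))]:
    print(nm,np.linalg.norm(onz(cd,*a,48)-onz(cd,*b,48)))
a=cv2.resize(S[230:350,120:300],None,fx=3,fy=3,interpolation=cv2.INTER_CUBIC)   #540x360
b=cv2.resize(D[310:350,250:440],None,fx=4,fy=4,interpolation=cv2.INTER_CUBIC) #760x160
k=cv2.resize(S[210:300,275:425],None,fx=2,fy=2)
o=np.zeros((540,780,3),np.uint8);o[:360,:540]=a;o[370:530,:760]=b
k=S[215:295,345:425];o[:240,540:780]=cv2.resize(k,None,fx=3,fy=3,interpolation=cv2.INTER_CUBIC)
cv2.imwrite('pics/crop1.png',o)
E
```

```text
scene [((np.float64(2.9), np.float64(64.9)), np.int32(9)), ((np.float64(20.6), np.float64(110.5)), np.int32(11)), ((np.float64(157.3), np.float64(119.3)), np.int32(11)), ((np.float64(146.5), np.float64(122.2)), np.int32(12)), ((np.float64(106.5), np.float64(132.7)), np.int32(19)), ((np.float64(72.2), np.float64(141.7)), np.int32(31)), ((np.float64(34.2), np.float64(151.8)), np.int32(18)), ((np.float64(369.9), np.float64(228.4)), np.int32(15)), ((np.float64(289.0), np.float64(250.2)), np.int32(22)), ((np.float64(140.0), np.float64(252.7)), np.int32(11)), ((np.float64(212.2), np.float64(252.5)), np.int32(13)), ((np.float64(392.0), np.float64(258.1)), np.int32(24)), ((np.float64(136.8), np.float64(260.5)), np.int32(12)), ((np.float64(204.6), np.float64(259.8)), np.int32(11)), ((np.float64(268.3), np.float64(280.9)), np.int32(159)), ((np.float64(483.4), np.float64(283.8)), np.int32(183)), ((np.float64(307.1), np.float64(282.8)), np.int32(30)), ((np.float64(276.1), np.float64(292.8)), np.int32(32)), ((np.float64(508.9), np.float64(293.7)), np.int32(29)), ((np.float64(524.5), np.float64(30
[... 612 characters left out ...]
, np.float64(208.1)), np.int32(46)), ((np.float64(370.9), np.float64(329.7)), np.int32(21)), ((np.float64(388.9), np.float64(330.2)), np.int32(10)), ((np.float64(274.3), np.float64(340.6)), np.int32(19)), ((np.float64(285.5), np.float64(347.9)), np.int32(18)), ((np.float64(243.1), np.float64(417.1)), np.int32(34)), ((np.float64(259.9), np.float64(420.9)), np.int32(30))]
A (array([ 221.37964956, -412.75707506,   19.93285698]), np.float64(2.1600503801408824))
B (array([ 320.33450036, -253.71294835,   24.68660092]), np.float64(2.7092875558839884))
C (array([ 524.01331699, -291.92479979,   47.98482754]), np.float64(10.491232868930796))
A 134.111445041163
B 130.38678859467507
C 184.24911754292356
```

View pics/crop1.png

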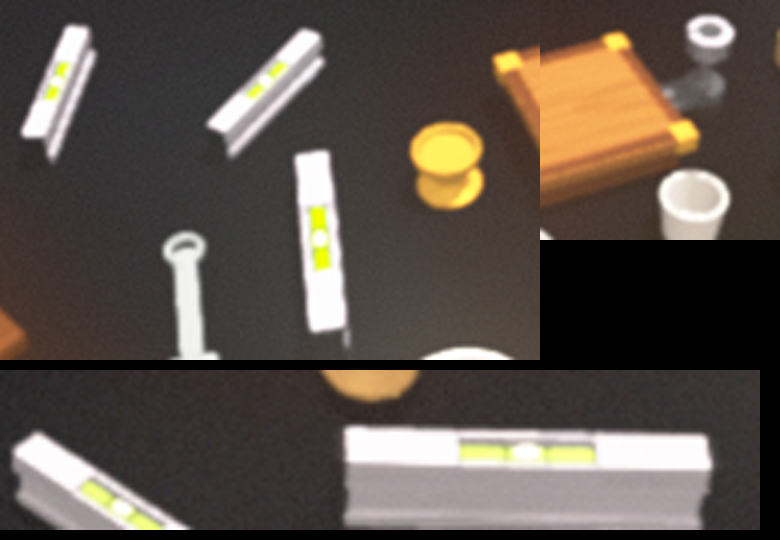

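```bash
python3 - <<'E'
from h import *
from workcell import env
cs=env.get_calibration('scene');cd=env.get_calibration('side')
for nm,a,b in [('vial',(226.2,309),(379.9,330)),('e1',(224.3,281.5),(336.3,328.8)),('e2',(228.7,340),(427.8,330)),('knobtop',(401.7,225.7),(310,195))]:
    print(nm,tri(cs,a,cd,b))
P=[onz(cs,*p,48) for p in [(369.9,228.4),(289,250.2),(392,258.1),(307.1,282.8)]]
print(np.round(P,1),np.mean(P,0))
P=[onz(cd,*p,48) for p in [(343,218),(290,220),(357,272),(303,276)]]
print(np.round(P,1),np.mean(P,0))
for z in (48,): print(onz(cs,226.2,309,48),onz(cd,379.9,330,48))
for n,p,q in [('knob',(401.7,225.7),(310,195))]: print(onz(cs,*p,92),onz(cd,*q,92))
E=onz(cs,228.7,340,48)-onz(cs,224.3,281.5,48);print(E,np.degrees(np.arctan2(E[1],E[0])))
E=onz(cd,427.8,330,48)-onz(cd,336.3,328.8,48);print(E,np.degrees(np.arctan2(E[1],E[0])))
c=env.get_calibration('wrist');s=env.state();R=np.array(c['R']);C=-R.T@c['t'];print('cam',C-s['ee_pos'],'fwd',R[2],'right',R[0])
E
```

```text
vial (array([ 524.471142  , -291.30538596,   42.66008244]), np.float64(2.9112964039164058))
e1 (array([ 438.83038591, -259.04925454,   43.42863265]), np.float64(1.0187826781557796))
e2 (array([ 616.84353155, -325.7422873 ,   46.9443334 ]), np.float64(1.8250130425053455))
knobtop (array([539.40218321, 221.58971778,  87.09338746]), np.float64(0.17693793842574213))
[[466.6 170.8  48. ]
 [426.9 -66.1  48. ]
 [596.3 149.7  48. ]
 [556.8 -86.1  48. ]] [511.66625241  42.07425462  48.        ]
[[607.1 138.   48. ]
 [466.2 173.2  48. ]
 [551.4 -97.7  48. ]
 [425.  -72.4  48. ]] [512.43497849  35.26005761  48.        ]
[ 530.35128533 -293.98296985   48.        ] [ 521.61768252 -294.46332287   48.        ]
[543.73535523 217.63605989  92.        ] [536.67556371 213.2378965   92.        ]
[174.64830809 -65.9601628    0.        ] -20.690257959853867
[ 1.79164436e+02 -6.27330497e+01 -1.13686838e-13] -19.29730989623233
cam [-68.83525348  27.92629856 170.842359  ] fwd [ 0.24132147 -0.10393248 -0.96486371] right [ 0.38902198  0.92122644 -0.00193394]
```

C is the one: it is the longest at about 190 mm and stands 48 mm high, while A and B are about 130 mm long and only 20–25 mm high. I'm moving above it.

```bash
python3 -m jog '[{"dx":0.015,"dy":-0.041,"wz":0.004,"grip":-1},{"dx":0.015,"dy":-0.041,"wz":0.004},{"dx":0.015,"dy":-0.041,"wz":0.004},{"dx":0.015,"dy":-0.041,"wz":0.004},{"dx":0.015,"dy":-0.041,"wz":0.004},{"dx":0.015,"dy":-0.041,"wz":0.004},{"dx":0.015,"dy":-0.041,"wz":0.004},{"dx":0.015,"dy":-0.041,"wz":0.004},{"dx":0.015,"dy":-0.041,"wz":0.004},{"dx":0.015,"dy":-0.041,"wz":0.004}]'
python3 - <<'E'
from h import *
im,c=grab('wrist','w1.png'); np.save('w1.npy',c)
E
python3 -m jog '[{"dx":0.015,"dy":-0.041},{"dx":0.015,"dy":-0.041},{"dx":0.015,"dy":-0.041},{"dx":0.015,"dy":-0.041},{"dx":0.015,"dy":-0.041},{"dx":0.015,"dy":-0.041},{"dx":0.015,"dy":-0.041},{"dx":0.015,"dy":-0.041},{"dx":0.015,"dy":-0.041},{"dx":0.015,"dy":-0.041}]'
python3 -m jog '[{},{}]'
python3 - <<'E'
from h import *
im,c=grab('wrist','w2.png'); np.save('w2.npy',c);print(env.state()['ee_pos'],env.state()['ee_rot'])
a=cv2.imread('pics/w1.png');b=cv2.imread('pics/w2.png')
cv2.imwrite('pics/w12.png',cv2.resize(np.vstack([a,b]),None,fx=.62,fy=.62,interpolation=cv2.INTER_AREA))
E
```

```text
[223.72045682 529.4642854  213.58672298] [-1.79957926e+02 -1.46660112e-03  1.57093877e+02]invalid input
invalid input
invalid input
```

View pics/w12.png

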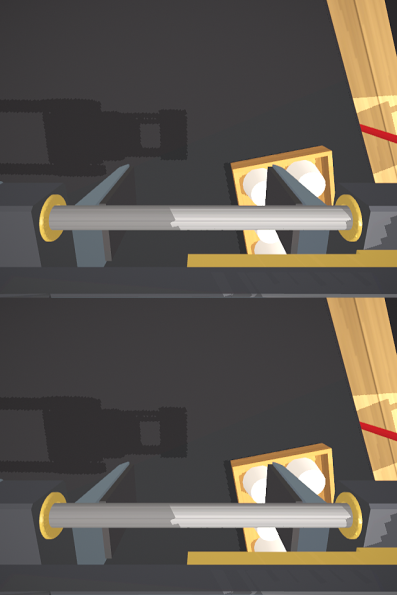

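Rows need every key. The bar at the bottom of the wrist view hides what is under the tool, so I'll look from about 60 mm beyond the level.

```bash
python3 -m jog '[{"dx":0.018,"dy":-0.042,"dz":0,"wx":0,"wy":0,"wz":0.004,"grip":-1},{"dx":0.018,"dy":-0.042,"dz":0,"wx":0,"wy":0,"wz":0.004,"grip":-1},{"dx":0.018,"dy":-0.042,"dz":0,"wx":0,"wy":0,"wz":0.004,"grip":-1},{"dx":0.018,"dy":-0.042,"dz":0,"wx":0,"wy":0,"wz":0.004,"grip":-1},{"dx":0.018,"dy":-0.042,"dz":0,"wx":0,"wy":0,"wz":0.004,"grip":-1},{"dx":0.018,"dy":-0.042,"dz":0,"wx":0,"wy":0,"wz":0.004,"grip":-1},{"dx":0.018,"dy":-0.042,"dz":0,"wx":0,"wy":0,"wz":0.004,"grip":-1},{"dx":0.018,"dy":-0.042,"dz":0,"wx":0,"wy":0,"wz":0.004,"grip":-1},{"dx":0.018,"dy":-0.042,"dz":0,"wx":0,"wy":0,"wz":0.004,"grip":-1},{"dx":0.018,"dy":-0.042,"dz":0,"wx":0,"wy":0,"wz":0.004,"grip":-1}]'
python3 - <<'E'
from h import *
im,c=grab('wrist','w3.png'); np.save('w3.npy',c)
E
python3 -m jog '[{"dx":0.018,"dy":-0.042,"dz":0,"wx":0,"wy":0,"wz":0,"grip":-1},{"dx":0.018,"dy":-0.042,"dz":0,"wx":0,"wy":0,"wz":0,"grip":-1},{"dx":0.018,"dy":-0.042,"dz":0,"wx":0,"wy":0,"wz":0,"grip":-1},{"dx":0.018,"dy":-0.042,"dz":0,"wx":0,"wy":0,"wz":0,"grip":-1},{"dx":0.018,"dy":-0.042,"dz":0,"wx":0,"wy":0,"wz":0,"grip":-1},{"dx":0.018,"dy":-0.042,"dz":0,"wx":0,"wy":0,"wz":0,"grip":-1},{"dx":0.018,"dy":-0.042,"dz":0,"wx":0,"wy":0,"wz":0,"grip":-1},{"dx":0.018,"dy":-0.042,"dz":0,"wx":0,"wy":0,"wz":0,"grip":-1},{"dx":0.018,"dy":-0.042,"dz":0,"wx":0,"wy":0,"wz":0,"grip":-1},{"dx":0.018,"dy":-0.042,"dz":0,"wx":0,"wy":0,"wz":0,"grip":-1}]'
python3 -m jog '[{"dx":0,"dy":0,"dz":0,"wx":0,"wy":0,"wz":0,"grip":-1},{"dx":0,"dy":0,"dz":0,"wx":0,"wy":0,"wz":0,"grip":-1}]'
python3 - <<'E'
from h import *
im,c=grab('wrist','w4.png'); np.save('w4.npy',c);print(env.state()['ee_pos'],env.state()['ee_rot'],env.state()['time_s'],env.state()['qpos'])
a=cv2.imread('pics/w3.png');b=cv2.imread('pics/w4.png')
cv2.imwrite('pics/w34.png',cv2.resize(np.vstack([a,b]),None,fx=.62,fy=.62,interpolation=cv2.INTER_AREA))
E
```

```text
time_s: 1.25
ee_pos: [404.2, 107.9, 214.2]
ee_rot: [180.0, 0.0, 159.4]
force: [1.1, 0.7, -0.3]
gripper_width: 90.9
time_s: 2.3
ee_pos: [584.4, -311.8, 213.8]
ee_rot: [180.0, -0.0, 159.4]
force: [0.1, 0.1, 0.5]
gripper_width: 91.2
time_s: 2.5
ee_pos: [583.6, -310.6, 212.9]
ee_rot: [179.9, -0.1, 159.3]
force: [0.3, 0.4, 0.0]
gripper_width: 91.0
[ 583.46059287 -309.63251415  213.34505968] [ 1.79950545e+02 -9.79221669e-02  1.59370256e+02] 2.55 [-2.89693619e+01  2.62272880e+01  7.73180442e+01  3.57072639e-02
  7.65587300e+01 -9.83479069e+01]
```

View pics/w34.png

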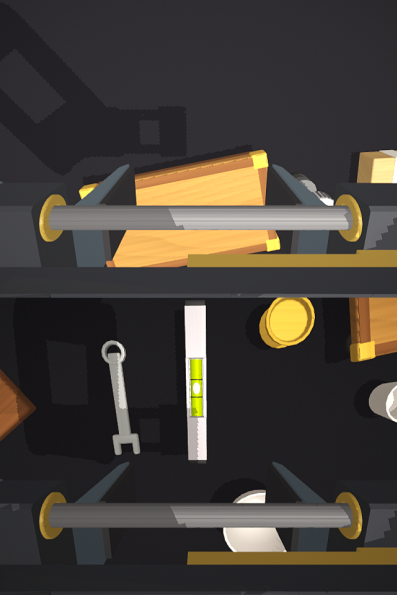

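The lower image (w4) shows the level well, with its vial at about (317,146). Its long axis is nearly vertical in the image, and the wrench and lamp cup stand clear beside it.

```bash
python3 - <<'E'
from h import *
im=cv2.imread('pics/w4.png');c=np.load('w4.npy',allow_pickle=True).item()
h=cv2.cvtColor(im,cv2.COLOR_BGR2HSV)
m=cv2.inRange(h,(26,110,110),(45,255,255));m[:, :280]=0;m[:,360:]=0;m[230:]=0
v,u=np.nonzero(m);print('vial box',u.min(),u.max(),v.min(),v.max())
pv=((u.min()+u.max()+1)/2,(v.min()+v.max()+1)/2)
w=cv2.inRange(h,(0,0,140),(179,50,255));w|=m;w[:, :280]=0;w[:,360:]=0;w[290:]=0
w=cv2.morphologyEx(w,cv2.MORPH_CLOSE,np.ones((9,9)))
k=max(cv2.findContours(w,0,2)[0],key=cv2.contourArea);r=cv2.minAreaRect(k);b=cv2.boxPoints(r);print(r)
P=np.array([onz(c,*p,48) for p in b]);print(P.round(1))
print('rect c',onz(c,*r[0],48),'vial',onz(c,*pv,48))
# height check by triangulation with side view
cd=env.get_calibration('side');print(tri(c,pv,cd,(379.9,330)))
e=P-P.mean(0);U,S,V=np.linalg.svd(e);print('yaw',np.degrees(np.arctan2(V[0,1],V[0,0])))
print('side lens',np.linalg.norm(P[0]-P[1]),np.linalg.norm(P[1]-P[2]))
# deck caps/knob in w3
im=cv2.imread('pics/w3.png');c=np.load('w3.npy',allow_pickle=True).item();h=cv2.cvtColor(im,cv2.COLOR_BGR2HSV)
for p in [(0,0)]:
    m=cv2.inRange(h,(22,120,140),(32,255,255));n,l,st,ce=cv2.connectedComponentsWithStats(m)
    for i in range(1,n):
        if st[i][4]>40: print(ce[i].round(1),st[i][4],onz(c,*ce[i],50).round(1))
E
```

```text
vial box 307 326 99 191
((315.82940673828125, 136.6945037841797), (249.0052032470703, 33.510066986083984), 89.26547241210938)
[[ 433.1 -275.    48. ]
 [ 441.4 -252.5   48. ]
 [ 617.3 -315.2   48. ]
 [ 607.8 -341.3   48. ]]
rect c [ 518.40297275 -293.59269165   48.        ] vial [ 524.89088671 -295.10848105   48.        ]
(array([ 523.4686481 , -294.41880862,   47.25997449]), np.float64(3.2200310361026125))
yaw -20.20061302131038
side lens 23.97596461262864 186.80290205060356
[418.9 259.6] 521 [461.6 169.3  50. ]
[137.4 309.6] 192 [419.8 -69.5  50. ]
[577.3 357.6] 364 [597.8 273.5  50. ]
[ 69.3 357.9] 358 [ 440.1 -147.2   50. ]
[440.  393.9] 369 [590.6 149.4  50. ]
```

The level's vial is at about (524,−295), its yaw is −20°, and its top measures 47 mm high. I'll grasp it.

```bash
python3 -m jog '[{"dx":-0.03,"dy":0.007,"dz":-0.01,"wx":0,"wy":0,"wz":0.003,"grip":-1},{"dx":-0.029,"dy":0.007,"dz":-0.03,"wx":0,"wy":0,"wz":0.003,"grip":-1},{"dx":0,"dy":0,"dz":-0.04,"wx":0,"wy":0,"wz":0,"grip":-1},{"dx":0,"dy":0,"dz":-0.04,"wx":0,"wy":0,"wz":0,"grip":-1},{"dx":0,"dy":0,"dz":-0.04,"wx":0,"wy":0,"wz":0,"grip":-1},{"dx":0,"dy":0,"dz":-0.031,"wx":0,"wy":0,"wz":0,"grip":-1},{"dx":0,"dy":0,"dz":0,"wx":0,"wy":0,"wz":0,"grip":-1}]'
python3 -m jog '[{"dx":0,"dy":0,"dz":0,"wx":0,"wy":0,"wz":0,"grip":1},{"dx":0,"dy":0,"dz":0,"wx":0,"wy":0,"wz":0,"grip":1},{"dx":0,"dy":0,"dz":0,"wx":0,"wy":0,"wz":0,"grip":1},{"dx":0,"dy":0,"dz":0,"wx":0,"wy":0,"wz":0,"grip":1},{"dx":0,"dy":0,"dz":0,"wx":0,"wy":0,"wz":0,"grip":1},{"dx":0,"dy":0,"dz":0,"wx":0,"wy":0,"wz":0,"grip":1},{"dx":0,"dy":0,"dz":0,"wx":0,"wy":0,"wz":0,"grip":1},{"dx":0,"dy":0,"dz":0,"wx":0,"wy":0,"wz":0,"grip":1}]' 25
python3 -m jog '[{"dx":0,"dy":0,"dz":0.02,"wx":0,"wy":0,"wz":0,"grip":1},{"dx":0,"dy":0,"dz":0.03,"wx":0,"wy":0,"wz":0,"grip":1},{"dx":0,"dy":0,"dz":0.03,"wx":0,"wy":0,"wz":0,"grip":1},{"dx":0,"dy":0,"dz":0.03,"wx":0,"wy":0,"wz":0,"grip":1},{"dx":0,"dy":0,"dz":0.02,"wx":0,"wy":0,"wz":0,"grip":1},{"dx":0,"dy":0,"dz":0,"wx":0,"wy":0,"wz":0,"grip":1}]'
```

```text
time_s: 3.25
ee_pos: [521.5, -292.8, 19.5]
ee_rot: [179.9, -0.5, 159.8]
force: [-0.9, -0.4, -0.3]
gripper_width: 91.4
time_s: 4.05
ee_pos: [524.8, -296.4, 22.9]
ee_rot: [180.0, -0.0, 159.7]
force: [-0.3, 0.3, -0.1]
gripper_width: 30.0
time_s: 4.65
ee_pos: [526.2, -297.2, 155.5]
ee_rot: [-179.9, 0.3, 159.7]
force: [0.1, -0.5, -2.9]
gripper_width: 24.8
```

Gripped at 24.8 mm. Next I carry it to the deck centre at about (511,41), where the deck axis is 80.5°. The target is 15 mm short of centre, away from the knob.

```bash
python3 -m jog '[{"dx":-0.002,"dy":0.032,"dz":0,"wx":0,"wy":0,"wz":-0.13,"grip":1},{"dx":-0.002,"dy":0.032,"dz":0,"wx":0,"wy":0,"wz":-0.13,"grip":1},{"dx":-0.002,"dy":0.032,"dz":0,"wx":0,"wy":0,"wz":-0.13,"grip":1},{"dx":-0.002,"dy":0.032,"dz":0,"wx":0,"wy":0,"wz":-0.13,"grip":1},{"dx":-0.002,"dy":0.032,"dz":0,"wx":0,"wy":0,"wz":-0.13,"grip":1},{"dx":-0.002,"dy":0.032,"dz":0,"wx":0,"wy":0,"wz":-0.13,"grip":1},{"dx":-0.002,"dy":0.032,"dz":0,"wx":0,"wy":0,"wz":-0.13,"grip":1},{"dx":-0.002,"dy":0.032,"dz":0,"wx":0,"wy":0,"wz":-0.13,"grip":1},{"dx":-0.002,"dy":0.032,"dz":0,"wx":0,"wy":0,"wz":-0.13,"grip":1},{"dx":-0.002,"dy":0.032,"dz":0,"wx":0,"wy":0,"wz":-0.13,"grip":1}]'
python3 -m jog '[{"dx":0,"dy":0,"dz":0,"wx":0,"wy":0,"wz":-0.09,"grip":1},{"dx":0,"dy":0,"dz":0,"wx":0,"wy":0,"wz":0,"grip":1},{"dx":0,"dy":0,"dz":0,"wx":0,"wy":0,"wz":0,"grip":1}]'
python3 - <<'E'
from h import *
o=[]
for n in ['side','scene']:
    im,c=grab(n,n+'1.png');np.save(n+'1.npy',c)
    u,v=[int(x) for x in proj(c,env.state()['ee_pos'])]; print(u,v)
    o.append(cv2.resize(im[v-90:v+110,u-100:u+100],None,fx=2,fy=2,interpolation=cv2.INTER_CUBIC))
cv2.imwrite('pics/held.png',np.hstack(o)[:,:,::-1])
im,c=grab('wrist','w5.png');np.save('w5.npy',c)
E
```

```text
time_s: 5.65
ee_pos: [503.3, 24.9, 151.0]
ee_rot: [-179.8, 0.0, 84.9]
force: [0.8, -0.2, -3.0]
gripper_width: 24.7
time_s: 5.95
ee_pos: [504.0, 23.5, 151.7]
ee_rot: [-179.9, 0.0, 80.2]
force: [-0.0, -0.3, -3.0]
gripper_width: 24.5
321 212
333 224
```

View pics/held.png

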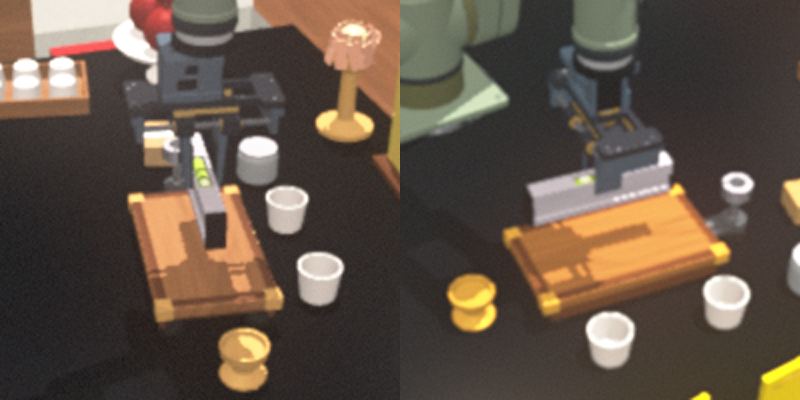

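The level is held horizontal over the stand and aligned with it. I'll check the height of its underside from the near bottom corner, at side pixel (329,245), before lowering.

```bash
python3 - <<'E'
from h import *
c=np.load('side1.npy',allow_pickle=True).item()
for p in [(329.5,245.5),(326,244),(320,205)]:
    o,d=ray(c,*p); print((o+d*((-75-o[1])/d[1])).round(1))
im=cv2.imread('pics/scene1.png');cs=env.get_calibration('scene')
# bottom left end corner in scene crop (535-400,222): 
p=(233+135/2,134+222/2);o,d=ray(cs,*p);print(p,(o+d*((-75-o[1])/d[1])).round(1))
# deck caps
for n in ['side1','scene1']:
    im=cv2.imread(f'pics/{n}.png');c=np.load(n+'.npy',allow_pickle=True).item();h=cv2.cvtColor(im,cv2.COLOR_BGR2HSV)
    m=cv2.inRange(h,(17,130,140),(32,255,255));N,l,st,ce=cv2.connectedComponentsWithStats(m)
    for i in range(1,N):
        if 8<st[i][4]<200 and 270<ce[i][0]<410 and 200<ce[i][1]<300: print(n,ce[i].round(1),st[i][4],onz(c,*ce[i],46).round(1))
E
python3 -m jog '[{"dx":0.002,"dy":0,"dz":-0.02,"wx":0,"wy":0,"wz":0.005,"grip":1},{"dx":0.002,"dy":0,"dz":-0.02,"wx":0,"wy":0,"wz":0,"grip":1},{"dx":0.002,"dy":0,"dz":-0.01,"wx":0,"wy":0,"wz":0,"grip":1},{"dx":0,"dy":0,"dz":0,"wx":0,"wy":0,"wz":0,"grip":1}]'
```

```text
[488.5 -75.  123.3]
[479.8 -75.  129.3]
[463.9 -75.  235.8]
(300.5, 245.0) [509.  -75.  133.5]
side1 [360.1 268.6] 9 [564.7 -85.2  46. ]
side1 [356.8 273. ] 12 [550.5 -98.8  46. ]
side1 [302.2 278.6] 19 [421.  -78.9  46. ]
scene1 [376.3 245.1] 9 [531.3 146.2  46. ]
scene1 [288.2 250.7] 47 [425.8 -67.9  46. ]
scene1 [371.5 254. ] 57 [553.5 114.4  46. ]
scene1 [387.  259.1] 122 [591.  137.5  46. ]
scene1 [307.2 285.1] 93 [562. -89.  46.]
time_s: 6.5
ee_pos: [510.0, 23.2, 101.6]
ee_rot: [-179.8, 0.0, 80.3]
force: [0.2, -1.0, -3.7]
gripper_width: 24.8
```

```bash
python3 -m jog '[{"dx":0,"dy":0,"dz":-0.010,"wx":0,"wy":0,"wz":0,"grip":1},{"dx":0,"dy":0,"dz":-0.008,"wx":0,"wy":0,"wz":0,"grip":1},{"dx":0,"dy":0,"dz":0,"wx":0,"wy":0,"wz":0,"grip":1}]'
for i in 1 2 3; do python3 -m jog '[{"dx":0,"dy":0,"dz":-0.002,"wx":0,"wy":0,"wz":0,"grip":1},{"dx":0,"dy":0,"dz":0,"wx":0,"wy":0,"wz":0,"grip":1}]' | grep -E 'pos|force'; done
```

```text
time_s: 6.8
ee_pos: [510.0, 23.6, 84.1]
ee_rot: [-179.9, 0.0, 80.4]
force: [-0.3, -0.4, -2.6]
gripper_width: 25.1
ee_pos: [510.9, 23.7, 83.1]
force: [0.5, -0.5, -3.2]
ee_pos: [510.8, 23.7, 81.0]
force: [-0.4, 0.1, -3.0]
ee_pos: [511.2, 23.8, 80.2]
force: [-1.7, 2.0, 5.5]
```

Contact: the force went from −3 to +5.5 N at TCP z ≈ 80. I'll release, rise, and move over towards the knob for a look.

```bash
python3 -m jog '[{"dx":0,"dy":0,"dz":0,"wx":0,"wy":0,"wz":0,"grip":-1},{"dx":0,"dy":0,"dz":0,"wx":0,"wy":0,"wz":0,"grip":-1},{"dx":0,"dy":0,"dz":0,"wx":0,"wy":0,"wz":0,"grip":-1},{"dx":0,"dy":0,"dz":0,"wx":0,"wy":0,"wz":0,"grip":-1},{"dx":0,"dy":0,"dz":0.03,"wx":0,"wy":0,"wz":0,"grip":-1},{"dx":0,"dy":0,"dz":0.05,"wx":0,"wy":0,"wz":0,"grip":-1},{"dx":0,"dy":-0.03,"dz":0.05,"wx":0,"wy":0,"wz":0,"grip":-1},{"dx":-0.004,"dy":-0.03,"dz":0.02,"wx":0,"wy":0,"wz":0,"grip":-1},{"dx":-0.004,"dy":-0.02,"dz":0,"wx":0,"wy":0,"wz":0,"grip":-1},{"dx":0,"dy":0,"dz":0,"wx":0,"wy":0,"wz":0,"grip":-1}]'
python3 -m jog '[{"dx":0,"dy":0,"dz":0,"wx":0,"wy":0,"wz":0,"grip":-1},{"dx":0,"dy":0,"dz":0,"wx":0,"wy":0,"wz":0,"grip":-1},{"dx":0,"dy":0,"dz":0,"wx":0,"wy":0,"wz":0,"grip":-1}]'
python3 - <<'E'
from h import *
im,c=grab('wrist','w6.png'); np.save('w6.npy',c);s=env.state();print(s['ee_pos'],s['ee_rot'],s['qpos'])
E
```

```text
time_s: 8.4
ee_pos: [502.7, -53.9, 222.7]
ee_rot: [179.9, 0.0, 80.2]
force: [0.1, -0.5, -0.5]
gripper_width: 90.9
time_s: 8.7
ee_pos: [502.7, -51.2, 221.2]
ee_rot: [-179.9, -0.0, 80.4]
force: [0.2, -0.4, -0.1]
gripper_width: 91.1
[502.75427109 -51.25278756 221.31717691] [-1.79940605e+02 -9.97586123e-03  8.04380202e+01] [-7.13308530e+00  1.17763308e+01  9.76808755e+01  1.32353655e-02
  7.06017132e+01  2.42448696e+00]
```

View pics/w6.png

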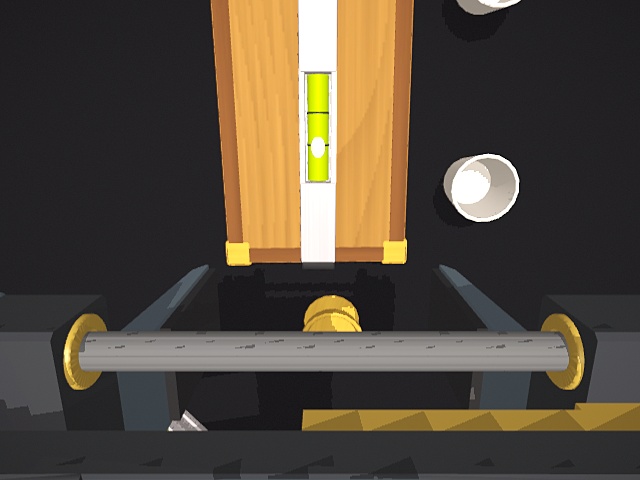

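The level lies lengthwise on the deck. The vial runs from v=72 to 182 and the bubble is at (318,147), towards the −x (high) end. I'll measure the bubble offset and the level's place on the deck.

```bash
cat > bub.py <<'E'
from h import *
def bubble(f,ax=None,z=98,roi=None):
    im=cv2.imread(f'pics/{f}.png');c=np.load(f+'.npy',allow_pickle=True).item()
    h=cv2.cvtColor(im,cv2.COLOR_BGR2HSV)
    m=cv2.inRange(h,(28,120,100),(45,255,255))
    if roi: k=np.zeros_like(m);k[roi[0]:roi[1],roi[2]:roi[3]]=255;m&=k
    m=cv2.morphologyEx(m,cv2.MORPH_OPEN,np.ones((3,3)))
    mc=cv2.morphologyEx(m,cv2.MORPH_CLOSE,np.ones((21,21)))
    k=max(cv2.findContours(mc,0,2)[0],key=cv2.contourArea)
    r=cv2.minAreaRect(k);b=cv2.boxPoints(r)
    f2=np.zeros_like(m);cv2.fillConvexPoly(f2,np.int32(b.round()),255)
    f2=cv2.erode(f2,np.ones((5,5)))
    w=cv2.inRange(h,(0,0,190),(179,90,255))&f2
    n,l,st,ce=cv2.connectedComponentsWithStats(w);i=1+np.argmax(st[1:,4]);pb=ce[i]
    P=np.array([onz(c,*p,z) for p in b]);B=onz(c,*pb,z)
    e=[P[1]-P[0],P[2]-P[1]];L=e[0] if np.linalg.norm(e[0])>np.linalg.norm(e[1]) else e[1]
    d=L/np.linalg.norm(L); d=d if d[1]>0 else -d
    # black lines: dark along axis
    s=((B-P.mean(0))@d)
    g=im.max(2);li=(g<90).astype(np.uint8)*255&f2
    v,u=np.nonzero(li);q=np.array([(onz(c,a,bb,z)-P.mean(0))@d for a,bb in zip(u,v)]) if len(u) else np.array([0])
    lo,hi=q[(q<0)&(q>-20)],q[(q>0)&(q<20)]
    ls=[x.mean() if len(x) else None for x in (lo,hi)]
    print(f,'vial c',P.mean(0).round(1),'len',np.linalg.norm(L).round(1),'yaw',np.degrees(np.arctan2(d[1],d[0])).round(2),'bub px',pb.round(1),'offset mm (+ = deck +x)',s.round(2),'lines',ls)
    return P.mean(0),d,c
E
python3 - <<'E'
from bub import *
p,d,c=bubble('w6')
a=onz(c,227,263,48.5);b=onz(c,407,262,48.5);e=(a+b)/2;t=(b-a)[:2];x=np.array([-t[1],t[0]])/np.linalg.norm(t)
print(a,b,np.linalg.norm(t),'deck dir',np.degrees(np.arctan2(x[1],x[0])),'centre',e[:2]+130*x,'knob',e[:2]+310*x)
print('lvl rel',(p[:2]-e[:2]-130*x)@x)
# triangulated check of deck end corner heights with side cam cap px
s=env.state();print(s['ee_pos'])
E
```

```text
w6 vial c [509.9  19.8  98. ] len 68.5 yaw 80.61 bub px [317.6 146.9] offset mm (+ = deck +x) -11.9 lines [np.float64(-10.670705320209878), np.float64(10.689055571185666)]
[414.47871614 -76.42184591  48.5       ] [ 565.6644701  -100.89169706   48.5       ] 153.15321027046718 deck dir 80.80624027815253 centre [510.84217079  39.67320593] knob [539.60143218 217.36086696]
lvl rel -19.747464631628404
[502.75427109 -51.25278756 221.31717691]
```

The offset is −11.9 mm, with the lines measured at ±10.7 mm as they should be. That needs about 2.65 rad clockwise. The level sits 20 mm short of the deck centre, which is well within limits. Next I turn the wrist and look at the knob.

```bash
python3 -m jog '[{"dx":0.006,"dy":0.019,"dz":0,"wx":0,"wy":0,"wz":0.13,"grip":-1},{"dx":0.006,"dy":0.019,"dz":0,"wx":0,"wy":0,"wz":0.13,"grip":-1},{"dx":0.006,"dy":0.019,"dz":0,"wx":0,"wy":0,"wz":0.13,"grip":-1},{"dx":0.006,"dy":0.019,"dz":0,"wx":0,"wy":0,"wz":0.13,"grip":-1},{"dx":0.006,"dy":0.019,"dz":0,"wx":0,"wy":0,"wz":0.13,"grip":-1},{"dx":0.006,"dy":0.019,"dz":0,"wx":0,"wy":0,"wz":0.13,"grip":-1},{"dx":0.006,"dy":0.019,"dz":0,"wx":0,"wy":0,"wz":0.13,"grip":-1},{"dx":0.006,"dy":0.019,"dz":0,"wx":0,"wy":0,"wz":0.13,"grip":-1},{"dx":0.006,"dy":0.019,"dz":0,"wx":0,"wy":0,"wz":0.13,"grip":-1},{"dx":0.006,"dy":0.019,"dz":0,"wx":0,"wy":0,"wz":0.13,"grip":-1}]' >/dev/null
python3 -m jog '[{"dx":0.006,"dy":0.019,"dz":0,"wx":0,"wy":0,"wz":0.13,"grip":-1},{"dx":0.006,"dy":0.019,"dz":0,"wx":0,"wy":0,"wz":0.13,"grip":-1},{"dx":0.006,"dy":0.019,"dz":0,"wx":0,"wy":0,"wz":0.13,"grip":-1},{"dx":0.006,"dy":0.019,"dz":0,"wx":0,"wy":0,"wz":0.13,"grip":-1},{"dx":0.006,"dy":0.019,"dz":0,"wx":0,"wy":0,"wz":0.13,"grip":-1},{"dx":0,"dy":0,"dz":0,"wx":0,"wy":0,"wz":0,"grip":-1},{"dx":0,"dy":0,"dz":0,"wx":0,"wy":0,"wz":0,"grip":-1},{"dx":0,"dy":0,"dz":0,"wx":0,"wy":0,"wz":0,"grip":-1}]'
python3 - <<'E'
from h import *
im,c=grab('wrist','w7.png'); np.save('w7.npy',c);s=env.state();print(s['ee_pos'],s['ee_rot'],s['qpos'].round(1))
print('knob pred',proj(c,(539.6,217.4,92)))
E
python3 -m jog '[{"dx":0.010,"dy":0.001,"dz":-0.04,"wx":0,"wy":0,"wz":0,"grip":-1},{"dx":0,"dy":0,"dz":0,"wx":0,"wy":0,"wz":0,"grip":-1},{"dx":0,"dy":0,"dz":0,"wx":0,"wy":0,"wz":0,"grip":-1}]'
python3 - <<'E'
from h import *
im,c=grab('wrist','w8.png'); np.save('w8.npy',c)
print('knob pred',proj(c,(539.6,217.4,92)))
a=cv2.imread('pics/w7.png');b=cv2.imread('pics/w8.png')
cv2.imwrite('pics/w78.png',np.vstack([a[0:300],b[0:300]]))
E
```

```text
time_s: 10.55
ee_pos: [592.4, 232.4, 221.7]
ee_rot: [-180.0, -0.0, -168.0]
force: [0.7, 0.1, 0.2]
gripper_width: 91.2
[592.51311619 232.29893347 221.84470391] [-1.79986452e+02 -2.32435558e-02 -1.67983530e+02] [ 20.4  23.7  80.2  -0.   76.1 -81.6]
knob pred (np.float64(319.7474058302134), np.float64(156.78700502053937))
time_s: 10.9
ee_pos: [602.2, 233.2, 181.6]
ee_rot: [-180.0, -0.1, -168.0]
force: [-0.1, -0.2, 0.2]
gripper_width: 91.2
knob pred (np.float64(321.2538181308054), np.float64(145.0316510146524))
```

View pics/w78.png

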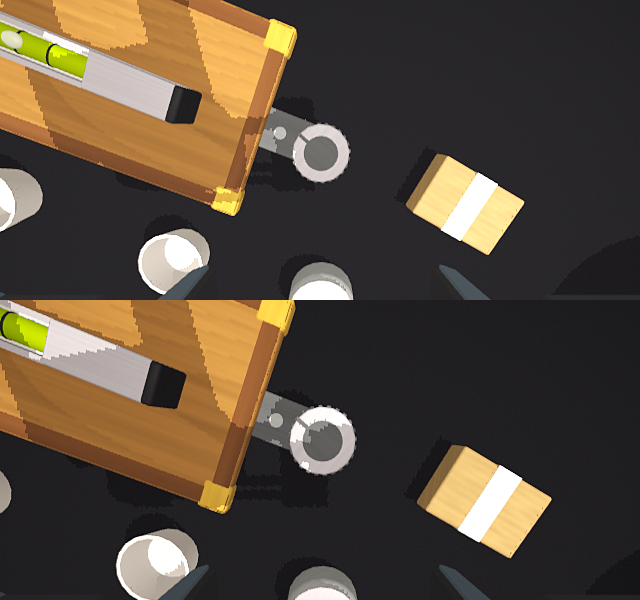

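The knob top is at (320.5,152.5) in w7 and (322.5,140) in w8, within 5 px of the prediction.

```bash
python3 - <<'E'
from h import *
cs=[np.load(f+'.npy',allow_pickle=True).item() for f in ('w7','w8')]
ps=[]
for f,c,r in (('w7',cs[0],(115,190,285,358)),('w8',cs[1],(100,182,282,362))):
    im=cv2.imread(f'pics/{f}.png');h=cv2.cvtColor(im,cv2.COLOR_BGR2HSV)
    m=cv2.inRange(h,(0,0,120),(179,40,255));k=np.zeros_like(m);k[r[0]:r[1],r[2]:r[3]]=255;m&=k
    m=cv2.morphologyEx(m,cv2.MORPH_OPEN,np.ones((5,5)))
    (u,v),R=cv2.minEnclosingCircle(max(cv2.findContours(m,0,2)[0],key=cv2.contourArea));ps.append((u,v));print(u,v,R,onz(c,u,v,92))
print(tri(cs[0],ps[0],cs[1],ps[1]));s=env.state();print(s['ee_pos'],tri(cs[0],ps[0],env.get_calibration('scene'),(401.7,225.7)))
E
```

```text
320.60784912109375 152.52459716796875 29.232141494750977 [536.62940131 217.38457958  92.        ]
322.5 140.0 34.65915298461914 [536.57488555 217.5199758   92.        ]
(array([536.53653058, 217.44661016,  93.54822572]), np.float64(0.13834304548359352))
[602.86744252 233.55941075 182.79505293] (array([538.44415682, 219.22949191,  87.76928537]), np.float64(4.8144350354122265))
```

The knob axis is at (536.6,217.5) with its top at about 93 mm. I go down over it and grip.

```bash
python3 -m jog '[{"dx":-0.033,"dy":-0.008,"dz":0,"wx":0,"wy":0,"wz":0,"grip":-1},{"dx":-0.033,"dy":-0.008,"dz":0,"wx":0,"wy":0,"wz":0,"grip":-1},{"dx":0,"dy":0,"dz":-0.03,"wx":0,"wy":0,"wz":0,"grip":-1},{"dx":0,"dy":0,"dz":-0.03,"wx":0,"wy":0,"wz":0,"grip":-1},{"dx":0,"dy":0,"dz":-0.03,"wx":0,"wy":0,"wz":0,"grip":-1},{"dx":0,"dy":0,"dz":-0.027,"wx":0,"wy":0,"wz":0,"grip":-1},{"dx":0,"dy":0,"dz":0,"wx":0,"wy":0,"wz":0,"grip":-1},{"dx":0,"dy":0,"dz":0,"wx":0,"wy":0,"wz":0,"grip":-1}]'
python3 -m jog '[{"dx":0,"dy":0,"dz":0,"wx":0,"wy":0,"wz":0,"grip":1},{"dx":0,"dy":0,"dz":0,"wx":0,"wy":0,"wz":0,"grip":1},{"dx":0,"dy":0,"dz":0,"wx":0,"wy":0,"wz":0,"grip":1},{"dx":0,"dy":0,"dz":0,"wx":0,"wy":0,"wz":0,"grip":1},{"dx":0,"dy":0,"dz":0,"wx":0,"wy":0,"wz":0,"grip":1},{"dx":0,"dy":0,"dz":0,"wx":0,"wy":0,"wz":0,"grip":1},{"dx":0,"dy":0,"dz":0,"wx":0,"wy":0,"wz":0,"grip":1},{"dx":0,"dy":0,"dz":0,"wx":0,"wy":0,"wz":0,"grip":1},{"dx":0,"dy":0,"dz":0,"wx":0,"wy":0,"wz":0,"grip":1}]' 20
```

```text
time_s: 11.75
ee_pos: [537.7, 218.2, 66.5]
ee_rot: [180.0, 0.1, -167.9]
force: [0.5, 0.2, -0.7]
gripper_width: 91.3
time_s: 12.65
ee_pos: [536.7, 218.4, 64.8]
ee_rot: [180.0, -0.0, -167.9]
force: [-0.8, 1.9, -0.0]
gripper_width: 39.2
```

Gripped: 39.2 mm opening on a 40 mm knob, with only a small side force. I turn it clockwise by 2.6 rad.

```bash
for i in 1 2; do python3 -m jog '[{"dx":0,"dy":0,"dz":0,"wx":0,"wy":0,"wz":-0.13,"grip":1},{"dx":0,"dy":0,"dz":0,"wx":0,"wy":0,"wz":-0.13,"grip":1},{"dx":0,"dy":0,"dz":0,"wx":0,"wy":0,"wz":-0.13,"grip":1},{"dx":0,"dy":0,"dz":0,"wx":0,"wy":0,"wz":-0.13,"grip":1},{"dx":0,"dy":0,"dz":0,"wx":0,"wy":0,"wz":-0.13,"grip":1},{"dx":0,"dy":0,"dz":0,"wx":0,"wy":0,"wz":-0.13,"grip":1},{"dx":0,"dy":0,"dz":0,"wx":0,"wy":0,"wz":-0.13,"grip":1},{"dx":0,"dy":0,"dz":0,"wx":0,"wy":0,"wz":-0.13,"grip":1},{"dx":0,"dy":0,"dz":0,"wx":0,"wy":0,"wz":-0.13,"grip":1},{"dx":0,"dy":0,"dz":0,"wx":0,"wy":0,"wz":-0.13,"grip":1}]'; done
python3 -m jog '[{"dx":0,"dy":0,"dz":0,"wx":0,"wy":0,"wz":0,"grip":1},{"dx":0,"dy":0,"dz":0,"wx":0,"wy":0,"wz":0,"grip":1}]'
```

```text
time_s: 13.65
ee_pos: [537.4, 219.6, 64.9]
ee_rot: [179.8, -0.1, 117.3]
force: [0.7, 6.1, -1.8]
gripper_width: 39.5
time_s: 14.65
ee_pos: [538.8, 219.4, 64.9]
ee_rot: [179.9, -0.3, 42.8]
force: [3.8, 4.9, -4.0]
gripper_width: 39.6
time_s: 14.85
ee_pos: [538.8, 219.4, 64.9]
ee_rot: [179.9, -0.3, 43.1]
force: [3.1, 5.0, -4.3]
gripper_width: 39.3
```

```bash
python3 -m jog '[{"dx":0,"dy":0,"dz":0,"wx":0,"wy":0,"wz":0,"grip":-1},{"dx":0,"dy":0,"dz":0,"wx":0,"wy":0,"wz":0,"grip":-1},{"dx":0,"dy":0,"dz":0,"wx":0,"wy":0,"wz":0,"grip":-1},{"dx":0,"dy":0,"dz":0,"wx":0,"wy":0,"wz":0,"grip":-1},{"dx":0,"dy":0,"dz":0.03,"wx":0,"wy":0,"wz":0,"grip":-1},{"dx":0,"dy":0,"dz":0.045,"wx":0,"wy":0,"wz":0,"grip":-1},{"dx":0,"dy":0,"dz":0.045,"wx":0,"wy":0,"wz":0,"grip":-1},{"dx":0,"dy":0,"dz":0.036,"wx":0,"wy":0,"wz":0,"grip":-1}]' >/dev/null
python3 -m jog '[{"dx":-0.0036,"dy":-0.027,"dz":0,"wx":0,"wy":0,"wz":0.065,"grip":-1},{"dx":-0.0036,"dy":-0.027,"dz":0,"wx":0,"wy":0,"wz":0.065,"grip":-1},{"dx":-0.0036,"dy":-0.027,"dz":0,"wx":0,"wy":0,"wz":0.065,"grip":-1},{"dx":-0.0036,"dy":-0.027,"dz":0,"wx":0,"wy":0,"wz":0.065,"grip":-1},{"dx":-0.0036,"dy":-0.027,"dz":0,"wx":0,"wy":0,"wz":0.065,"grip":-1},{"dx":-0.0036,"dy":-0.027,"dz":0,"wx":0,"wy":0,"wz":0.065,"grip":-1},{"dx":-0.0036,"dy":-0.027,"dz":0,"wx":0,"wy":0,"wz":0.065,"grip":-1},{"dx":-0.0036,"dy":-0.027,"dz":0,"wx":0,"wy":0,"wz":0.065,"grip":-1},{"dx":-0.0036,"dy":-0.027,"dz":0,"wx":0,"wy":0,"wz":0.065,"grip":-1},{"dx":-0.0036,"dy":-0.027,"dz":0,"wx":0,"wy":0,"wz":0.065,"grip":-1}]'
python3 -m jog '[{"dx":0,"dy":0,"dz":0,"wx":0,"wy":0,"wz":0,"grip":-1},{"dx":0,"dy":0,"dz":0,"wx":0,"wy":0,"wz":0,"grip":-1},{"dx":0,"dy":0,"dz":0,"wx":0,"wy":0,"wz":0,"grip":-1},{"dx":0,"dy":0,"dz":0,"wx":0,"wy":0,"wz":0,"grip":-1},{"dx":0,"dy":0,"dz":0,"wx":0,"wy":0,"wz":0,"grip":-1}]'
python3 - <<'E'
from bub import *
im,c=grab('wrist','w9.png'); np.save('w9.npy',c);bubble('w9')
E
```

```text
time_s: 16.65
ee_pos: [500.3, -53.2, 220.9]
ee_rot: [180.0, 0.0, 80.5]
force: [0.7, 0.5, -0.4]
gripper_width: 91.3
time_s: 17.15
ee_pos: [500.9, -51.3, 220.8]
ee_rot: [180.0, -0.0, 80.4]
force: [0.5, -0.1, -0.1]
gripper_width: 91.0
w9 vial c [509.8  18.8  98. ] len 68.5 yaw 80.68 bub px [320. 131.] offset mm (+ = deck +x) -0.85 lines [np.float64(-10.662270092076295), np.float64(10.687276890547528)]
```

View pics/w9.png

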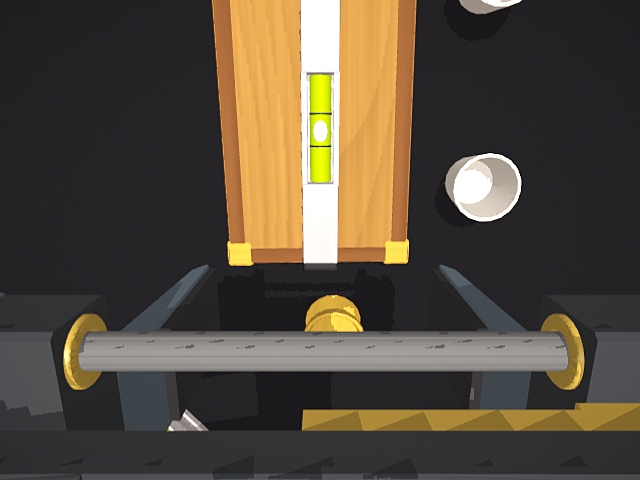

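The bubble is between the lines at −0.85 mm. The push goes on the −x shoulder, which should move the bubble slightly towards + and so towards centre. I shut the fingers and descend over that shoulder at (499,−46).

```bash
python3 -m jog '[{"dx":-0.002,"dy":0.005,"dz":-0.02,"wx":0,"wy":0,"wz":0,"grip":1},{"dx":0,"dy":0,"dz":-0.02,"wx":0,"wy":0,"wz":0,"grip":1},{"dx":0,"dy":0,"dz":-0.02,"wx":0,"wy":0,"wz":0,"grip":1},{"dx":0,"dy":0,"dz":0,"wx":0,"wy":0,"wz":0,"grip":1},{"dx":0,"dy":0,"dz":0,"wx":0,"wy":0,"wz":0,"grip":1},{"dx":0,"dy":0,"dz":0,"wx":0,"wy":0,"wz":0,"grip":1},{"dx":0,"dy":0,"dz":0,"wx":0,"wy":0,"wz":0,"grip":1},{"dx":0,"dy":0,"dz":0,"wx":0,"wy":0,"wz":0,"grip":1},{"dx":0,"dy":0,"dz":0,"wx":0,"wy":0,"wz":0,"grip":1},{"dx":0,"dy":0,"dz":0,"wx":0,"wy":0,"wz":0,"grip":1}]'
python3 -m jog '[{"dx":0,"dy":0,"dz":0,"wx":0,"wy":0,"wz":0,"grip":1},{"dx":0,"dy":0,"dz":0,"wx":0,"wy":0,"wz":0,"grip":1},{"dx":0,"dy":0,"dz":0,"wx":0,"wy":0,"wz":0,"grip":1},{"dx":0,"dy":0,"dz":-0.02,"wx":0,"wy":0,"wz":0,"grip":1},{"dx":0,"dy":0,"dz":-0.02,"wx":0,"wy":0,"wz":0,"grip":1},{"dx":0,"dy":0,"dz":-0.012,"wx":0,"wy":0,"wz":0,"grip":1},{"dx":0,"dy":0,"dz":0,"wx":0,"wy":0,"wz":0,"grip":1},{"dx":0,"dy":0,"dz":0,"wx":0,"wy":0,"wz":0,"grip":1}]'
```

```text
time_s: 18.2
ee_pos: [498.9, -47.1, 161.1]
ee_rot: [180.0, -0.0, 80.4]
force: [0.8, -0.0, -0.1]
gripper_width: 14.0
time_s: 19.0
ee_pos: [499.2, -47.1, 109.1]
ee_rot: [180.0, -0.0, 80.4]
force: [-0.1, -0.2, 0.2]
gripper_width: 0.3
```

```bash
python3 - <<'E'
from bub import *
im,c=grab('wrist','w10.png'); np.save('w10.npy',c);bubble('w10')
E
for i in 1 2 3 4; do python3 -m jog '[{"dx":0,"dy":0,"dz":-0.002,"wx":0,"wy":0,"wz":0,"grip":1},{"dx":0,"dy":0,"dz":0,"wx":0,"wy":0,"wz":0,"grip":1}]' | grep -E 'pos|force'; done
```

```text
w10 vial c [509.6  19.   98. ] len 68.5 yaw 80.98 bub px [323.4 142.9] offset mm (+ = deck +x) -0.86 lines [np.float64(-10.53605327427352), np.float64(10.45920433925176)]
ee_pos: [499.1, -47.1, 107.3]
force: [0.2, -0.1, -0.8]
ee_pos: [498.7, -47.1, 104.8]
force: [0.6, -0.9, -0.0]
ee_pos: [498.6, -47.0, 102.6]
force: [-0.4, -1.0, -0.6]
ee_pos: [498.6, -47.0, 100.6]
force: [-0.1, -0.4, 1.2]
```

```bash
for i in 1 2; do python3 -m jog '[{"dx":0,"dy":0,"dz":-0.0005,"wx":0,"wy":0,"wz":0,"grip":1},{"dx":0,"dy":0,"dz":0,"wx":0,"wy":0,"wz":0,"grip":1},{"dx":0,"dy":0,"dz":0,"wx":0,"wy":0,"wz":0,"grip":1}]' | grep -E 'pos|force'; done
```

```text
ee_pos: [498.8, -47.0, 100.4]
force: [-0.2, -0.4, -0.9]
ee_pos: [498.8, -47.1, 99.9]
force: [0.8, -0.8, -0.1]
```

```bash
for i in 1 2 3; do python3 -m jog '[{"dx":0,"dy":0,"dz":-0.0005,"wx":0,"wy":0,"wz":0,"grip":1},{"dx":0,"dy":0,"dz":0,"wx":0,"wy":0,"wz":0,"grip":1},{"dx":0,"dy":0,"dz":0,"wx":0,"wy":0,"wz":0,"grip":1}]' | grep -E 'pos|force'; done
```

```text
ee_pos: [498.8, -47.1, 99.3]
force: [-0.1, -0.8, 0.6]
ee_pos: [498.8, -47.1, 98.8]
force: [-0.1, -0.2, 0.2]
ee_pos: [498.8, -47.1, 98.3]
force: [0.1, 0.2, -0.1]
```

```bash
for i in 1 2 3; do python3 -m jog '[{"dx":0,"dy":0,"dz":-0.0005,"wx":0,"wy":0,"wz":0,"grip":1},{"dx":0,"dy":0,"dz":0,"wx":0,"wy":0,"wz":0,"grip":1},{"dx":0,"dy":0,"dz":0,"wx":0,"wy":0,"wz":0,"grip":1}]' | grep -E 'pos|force'; done
```

```text
ee_pos: [498.9, -47.1, 98.3]
force: [-0.6, 0.9, 5.3]
ee_pos: [498.9, -47.1, 98.2]
force: [-2.5, -0.3, 8.7]
ee_pos: [499.0, -47.1, 98.3]
force: [-3.5, 1.2, 12.1]
```

Contact at z = 98.3, now pressing with 12 N. I let the bubble settle and look.

```bash
for i in 1 2; do python3 -m jog '[{"dx":0,"dy":0,"dz":0,"wx":0,"wy":0,"wz":0,"grip":1},{"dx":0,"dy":0,"dz":0,"wx":0,"wy":0,"wz":0,"grip":1},{"dx":0,"dy":0,"dz":0,"wx":0,"wy":0,"wz":0,"grip":1},{"dx":0,"dy":0,"dz":0,"wx":0,"wy":0,"wz":0,"grip":1},{"dx":0,"dy":0,"dz":0,"wx":0,"wy":0,"wz":0,"grip":1},{"dx":0,"dy":0,"dz":0,"wx":0,"wy":0,"wz":0,"grip":1},{"dx":0,"dy":0,"dz":0,"wx":0,"wy":0,"wz":0,"grip":1},{"dx":0,"dy":0,"dz":0,"wx":0,"wy":0,"wz":0,"grip":1},{"dx":0,"dy":0,"dz":0,"wx":0,"wy":0,"wz":0,"grip":1},{"dx":0,"dy":0,"dz":0,"wx":0,"wy":0,"wz":0,"grip":1}]' | grep -E 'time|pos|force'; done
python3 - <<'E'
from bub import *
im,c=grab('wrist','w11.png'); np.save('w11.npy',c);bubble('w11')
E
```

```text
time_s: 23.25
ee_pos: [499.0, -47.1, 98.2]
force: [-2.6, 0.5, 11.7]
time_s: 24.25
ee_pos: [499.0, -47.1, 98.2]
force: [-3.5, -0.5, 12.0]
w11 vial c [509.8  18.9  98. ] len 68.7 yaw 79.77 bub px [324.2 143.4] offset mm (+ = deck +x) -0.57 lines [np.float64(-10.466893069809812), np.float64(10.502924439692075)]
```

View pics/w11.png

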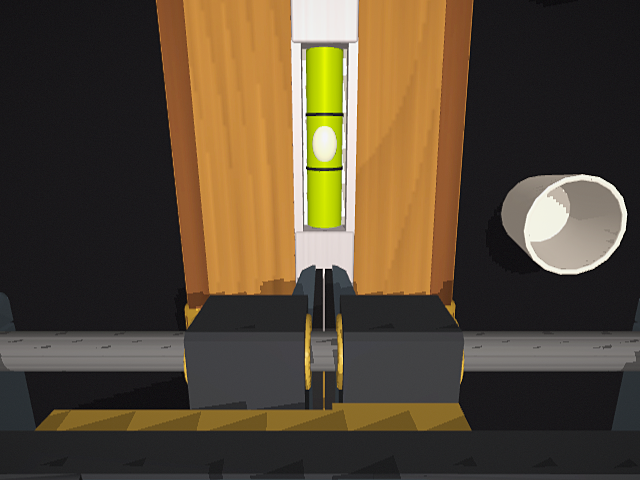

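The bubble at (324,143) is centred between the lines at v=114 and 168, under a steady 12 N push. I hand in.

```bash
python3 -c "
from workcell import env
print(env.state()['force'],env.state()['time_s']);print(env.job_done())"
```

```text
[-3.10842694  0.15835501 11.57609052] 24.3
the job is handed in; nothing more can be done
None
```

The job is handed in at 24.3 s of the 67 s allowed; no verdict was reported.

- **Level placed:** I laid the 200 mm spirit level lengthwise on the deck and let go. It lies about 20 mm short of the deck's middle and within 1° of its axis.
- **Foot turned:** The knob took about 2.6 rad clockwise. The bubble went from −11.9 mm to −0.85 mm before any pressing.
- **Final push:** I pressed on the shoulder farther from the knob and left the arm holding there. The last reading was 11.6 N downward, with about 3 N sideways, and the bubble was at −0.57 mm, between the lines.

**Disagreements:**
- The knob's top measured 93.5 mm with the wrist camera and about 88 mm using the scene view, against the stated 92 mm. The grip was unaffected.
- The mask measured the vial at 68.5 mm instead of 76 mm, but the lines came out at ±10.5 mm as they should.

I did not measure the bystanders again afterwards. The force readings showed no unexpected contact, and the cup in the last picture stands where it was.

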